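Weigh a clay form on the studio scale

TASK

Weigh the grey-beige clay form and record it: on the scale's sloping keypad press the green key to wake the scale, then the yellow key to tare out the still empty cradle, then move the clay form from its foam stand into the wooden cradle on the scale, setting it down gently, and once you have let go of it press the blue key to record the weight. Press every key fully down and let it come up again before the next one, and press them only at their turn; leave the white key alone. Do not push about the red form or the other things on the bench.

Things in the scene. Friction and masses are not known exactly. Their poses are not given: they have to be found in the camera images.
- clay_form: raw grey-beige clay form, peanut-shaped, round about its x axis, 170 mm long; origin on the axis at mid-length. Radius 35 mm on its two lobes (25 to 57 mm from the middle), 26 mm (52 mm across) at the waist in the middle, about 20 mm long. About 0.45 kg. Either end may lead. It lies level in one of the two foam bench stands
- cradle_rest (a point): where the form's centre lies when home in the wooden V-cradle screwed to the scale pan: x along the cradle (the form's axis lies along it), z up, 62 mm above the pan, 112 mm above the table. Two V-ribs (90 degrees, 14 mm thick) stand 42 mm either side of the middle under the lobes, tops 10 mm below the axis; between them fingers have room beside the waist down to 50 mm below the axis
- scale: bench platform scale, fixed to the table: steel pan 220 mm (x) by 260 mm (y), its top 50 mm above the table; origin on the table under its centre. It carries the wooden V-cradle
- stand_a: cream foam bench stand holding the clay form, same shape as the scale's cradle but standing on the table: base 150 mm (x) by 100 mm, 12 mm thick, origin under its centre; the form's axis lies along its x, 62 mm above the table. Fixed. Fingers have the same room beside the waist
- stand_b: the other cream foam bench stand, of the same shape, holding the terracotta form. Fixed
- station: fixed unit at the back: plywood riser shelf 400 mm wide (board 230 to 250 mm up, on side panels); under its front edge the scale's grey indicator: sloping panel, display above a row of four keys. Origin on the table under mid-panel, x to the back, y along the keys. Shelf front edge at x = -50 mm, 9 mm nearer the robot than the keys and 147 mm above: no room for a hand pointing straight down
- key_green (a joint): how far the green key (wakes the scale) is pressed in: 0 = up, 0.006 = fully down (6 mm travel); it springs back up when let go
- key_yellow (a joint): how far the yellow key (tare) is pressed in: 0 = up, 0.006 = fully down (6 mm travel); it springs back up when let go
- key_blue (a joint): how far the blue key (record) is pressed in: 0 = up, 0.006 = fully down (6 mm travel); it springs back up when let go
- key_white (a joint): how far the white key (units, not to be used) is pressed in: 0 = up, 0.006 = fully down (6 mm travel); it springs back up when let go
- key_green_top (a point): centre of the top face of the green key, second from the robot's left; cap 34 mm wide, 30 mm up the slope, 10 mm proud of the panel, keys 54 mm apart. z: straight out of the panel, 30 degrees from vertical, leaning to the robot (press along -z, 1.5 N to start, 5 N fully down); x: up the slope; y: along the row
- key_yellow_top (a point): centre of the top face of the yellow key, third from the robot's left; cap 34 mm wide, 30 mm up the slope, 10 mm proud of the panel, keys 54 mm apart. z: straight out of the panel, 30 degrees from vertical, leaning to the robot (press along -z, 1.5 N to start, 5 N fully down); x: up the slope; y: along the row
- key_blue_top (a point): centre of the top face of the blue key, the rightmost as the robot sees it; cap 34 mm wide, 30 mm up the slope, 10 mm proud of the panel, keys 54 mm apart. z: straight out of the panel, 30 degrees from vertical, leaning to the robot (press along -z, 1.5 N to start, 5 N fully down); x: up the slope; y: along the row
- key_white_top (a point): centre of the top face of the white key, the leftmost as the robot sees it; cap 34 mm wide, 30 mm up the slope, 10 mm proud of the panel, keys 54 mm apart. z: straight out of the panel, 30 degrees from vertical, leaning to the robot (press along -z, 1.5 N to start, 5 N fully down); x: up the slope; y: along the row
- bisque_form: bystander: terracotta-red form of the same shape, lying in the other foam stand
- foam_block: bystander: loose cream foam block 200 x 100 x 90 mm; origin under its centre
- foam_offcut: bystander: loose cream foam offcut 60 x 70 x 40 mm; origin under its centre
- knife: bystander: carving knife with a dark handle, 210 mm long, 16 mm high, lying along its x
- spatula: bystander: wooden spatula 200 mm long, 20 mm high, lying along its x
- mug: bystander: blue mug, 76 mm across, 95 mm high; origin under its centre
- bottle: bystander: white bottle with a red cap, 72 mm across, 170 mm high; origin under its centre

How it is judged:
On the way, in this order (a step that is already met when the one before it is completed fails the run):
1. the green key is pressed down, alone (value of joint key_green above 0.004 m and value of joint each of key_white, key_yellow, key_blue below 0.0015 m), for 0.06 s.
2. the yellow key is pressed down, alone, while the cradle on the scale is empty (value of joint key_yellow above 0.004 m and value of joint each of key_white, key_green, key_blue below 0.0015 m and contact force between clay_form and scale below 0.1 N and distance between clay_form and cradle_rest above 0.06 m), for 0.06 s.
3. the clay form lies home in the scale's cradle, let go and at rest (x of clay_form in the frame of cradle_rest between -0.02 and 0.02 m and y of clay_form in the frame of cradle_rest between -0.007 and 0.007 m and z of clay_form in the frame of cradle_rest between -0.008 and 0.008 m and angle between the x axis of clay_form and the x axis of cradle_rest, either way round below 0.15 rad and linear speed of clay_form below 0.03 m/s and contact force between clay_form and scale above 2 N and contact force between clay_form and the fingers below 0.1 N), for 0.2 s.
4. the blue key is pressed down, alone, with the form lying free in the cradle (all of step 3 and value of joint key_blue above 0.004 m and value of joint each of key_white, key_green, key_yellow below 0.0015 m), for 0.06 s.
At the end, for the whole second after the job is handed in: The clay form lies at rest, let go, in the scale's V-cradle: centre within 20 mm along, 7 mm across and 8 mm in height of its resting place, axis within 0.15 rad of the cradle's, the scale carrying it; all four keys up again (under 1.5 mm). A key counts as pressed beyond 4 of its 6 mm (all of step 3 and value of joint each of key_white, key_green, key_yellow, key_blue below 0.0015 m); the robot touches nothing.
It fails at once if the white key is pressed (value of joint key_white above 0.003 m).
It fails at once if the blue key is pressed before the form is in the scale's cradle (value of joint key_blue above 0.003 m and distance between clay_form and cradle_rest above 0.03 m).
It fails at once if the green or yellow key is pressed with the form in the scale's cradle (value of joint any of key_green, key_yellow above 0.003 m and distance between clay_form and cradle_rest below 0.03 m).
It fails at once if the form is set down hard on the scale (over 40 N) (contact force between clay_form and scale above 40 N).
It fails at once if the red form or another bystander is moved more than 30 mm (distance of any of bisque_form, foam_block, foam_offcut, knife, spatula, mug, bottle from where it was at the start of the episode above 0.03 m).
It also fails if it takes over 70 s, if anything falls off the work surface, if the arm or the gripper's body presses on something with over 40 N, if the wrist force passes 120 N, or if a joint passes its speed limit or range.

ROBOT

A 7-joint arm with a two-finger parallel gripper is mounted at the origin on the work surface. World frame = base frame: x ahead of the robot, y to its left, z up, the work surface at z = 0. Lengths are in m, angles in rad, forces in N, time in s.
With the tool pointing down it reaches from about 0.4 to 0.9 m from the base axis. Payload 5.5 kg.
Tool frame: the origin (TCP) lies midway between the tips of the shut fingers; the grasp point (between the pads) lies 19 mm behind it (r.hold_point_z is the y of the grasp point in the tool frame, in m); y points along the fingers, z is the direction in which the jaws open and shut, and the axes are right-handed (so a half turn about y gives the same grasp; the last joint's range is limited). The gripper opens to 92 mm and grips with 3 to 60 N. Pads are 19 mm wide; open, the fingers measure 130 mm over their backs; the gripper's body (75 mm by 190 mm) begins 47 mm behind the grasp point.
Start: joints at [1.439, 0.501, -0.427, 1.55, 0.221, 1.138, -0.21], TCP at [0.25, -0.6, 0.227] pointing down, gripper open.
Joint ranges: [-2.88, 2.88], [-0.31, 2.03], [-1.54, 1.56], [0.2, 2.42], [-1.41, 4.55], [0.19, 2.02], [-2.57, 2.57]. Speed limits (rad/s): [2.57, 2.57, 3.14, 3.14, 3.14, 3.14, 3.14].

INTERFACE

Orientations are given as a unit quaternion [x, y, z, w].
In Python, from workcell import r, cams, job_done gives the robot as it stands.
- The arm moves only by the tool send_rows, never from a script. Its argument "targets" is text: rows parted by semicolons, each of 6 numbers parted by spaces: the shift along the world's x, y, z in m, then the turn, a rotation vector about the world's x, y, z in rad. A call has 1 to 10 rows; each row shifts and turns the commanded pose from where the row before left it; what a row does not reach is not made up. A row lasts 1/8 s, in which the tool goes at most 62.5 mm and 10.7 degrees, less where a joint would pass 70% of its speed; a pose out of reach is approached as far as the arm can. A call is refused whole if a number of a shift passes 0.0625 or a number of a turn 0.188, either way. A call with a gripper value outside its range is refused whole. "grip" is the closure, from -1 (fully open) to 1 (shut), set as the call begins (left out, the last holds). The fingers move at their own pace and stop on an object; the grip force is fixed at half the most. Time passes only in rows, so rows that do not move let the fingers close. It gives the time, the measured TCP pose, the force and the opening at its end, in the units of the state.
- r.get_state(): the state, without advancing time (a new reading comes with each control period).
- cams.get_image(name): name is "side" or "top"; returns (picture, depth): 480x640x3 uint8, blue, green, red; 480x640 float32, m along the optical axis (not along the pixel's ray), 0 where there is no reading.
- cams.calibration(name): a dict with "fx", "fy", "cx", "cy" (pixels), "distortion" ([k1, k2, p1, p2, k3] as OpenCV has them; the pictures are not rectified), "rvec" (rotation vector, rad) and "tvec" (3), from world to camera coordinates, as OpenCV has them. Camera axes: x right, y down, z forward; pixel columns grow to the right and rows downward; lengths in m; the calibration is good to about 2 mm. A picture is of the moment at which its call begins. calibration takes no time and is no camera call.
- job_done(): hands the job in, once; it reports no verdict.
The state is a dict: "t": time; "joint_pos": joint angles; "joint_velocities": joint speeds; "joint_torque": joint torques, N m; "eef_pos": TCP position; "tool_rot": TCP orientation; "contact_force": force on the tool from outside, world axes, zero at the start; "ft_torque": the same for the moment, N m; "width": finger opening in m.
Only numpy, scipy, OpenCV 4.12 (cv2) and the standard library are available. Lean on these libraries where they do the work, as an engineer would, in place of code of your own. Each camera call takes 0.05 s, during which the arm holds its last target. There are 200 camera calls.

## Working session

There is one attempt and no reset: what is moved stays moved. The work goes in short steps, Python scripts to look and compute and a tool call to move; the robot and the scene stay as the last step left them, time stands still between calls to the robot, and variables do not carry over. Pictures are saved under pics/ and viewed, about 8 in all and at most 12, crops included, and the job is handed in when it is done.

Besides the shell and the picture viewer there is one more tool, called after ">>>" as name(argument=value, ...) on one line, values as JSON. send_rows: Moves the arm, as the interface text tells. Its arguments: {"type":"object","properties":{"targets":{"type":"string"},"grip":{"type":"number"}},"required":["targets"]}

```bash
mkdir -p pics; cat > h.py <<'E'
import numpy as np, cv2
from workcell import r, cams, job_done
def world(name, depth=None, z=None, uv=None):
    c=cams.calibration(name);K=np.array([[c['fx'],0,c['cx']],[0,c['fy'],c['cy']],[0,0,1]])
    R=cv2.Rodrigues(np.array(c['rvec'],float))[0];t=np.array(c['tvec'],float).ravel()
    n=cv2.undistortPoints(np.array(uv,np.float64).reshape(-1,1,2),K,np.array(c['distortion'],float)).reshape(-1,2)
    d=np.c_[n,np.ones(len(n))]
    if depth is not None: return (d*np.array(depth).reshape(-1,1)-t)@R
    o=-R.T@t; w=d@R
    return o+w*((z-o[2])/w[:,2])[:,None]
def cloud(name,dep):
    v,u=np.mgrid[0:480,0:640]
    return world(name,depth=dep.ravel(),uv=np.c_[u.ravel(),v.ravel()]).reshape(480,640,3)
E
python3 - <<'E'
from h import *
for n in('side','top'):
    im,d=cams.get_image(n);cv2.imwrite(f'pics/{n}0.png',im);np.savez(f'{n}0.npz',im=im,d=d)
    c=cams.calibration(n);R=cv2.Rodrigues(np.array(c['rvec'],float))[0];print(n,-R.T@np.array(c['tvec']).ravel(),R[2],c['fx'])
s=r.get_state();print(s['eef_pos'],s['tool_rot'],s['t'],s['width'],r.hold_point_z)
E
```

```text
side [0.25552293 0.8302727  0.97920015] [ 0.22519359 -0.64581459 -0.72952818] 484.70836110821153
top [0.46435253 0.02196462 1.18223071] [ 0.05680514 -0.00101021 -0.99838477] 471.96280252877085
[ 0.24969271 -0.59944851  0.22576883] [-0.13878978  0.6939847  -0.69276316  0.1385707 ] 0.1 0.09170368821699924 -0.0188
```

View pics/side0.png

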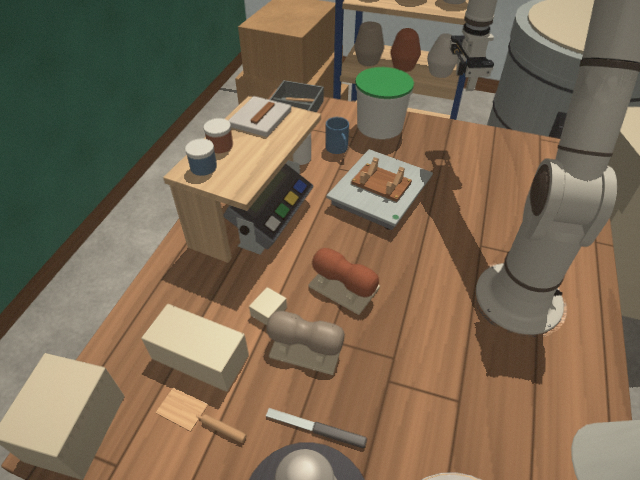

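View pics/top0.png

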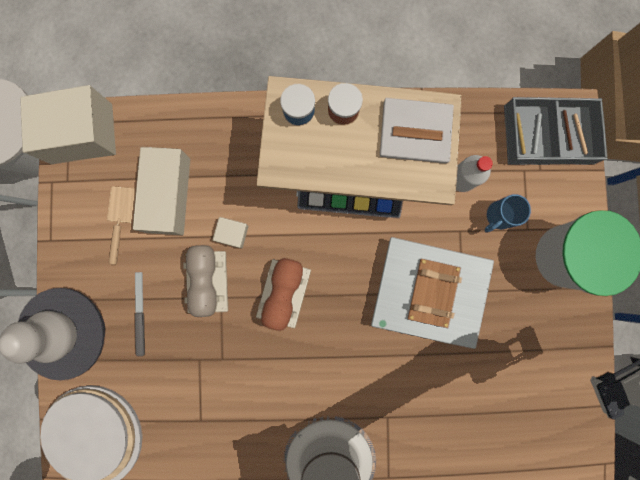

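The clay form is at top (203,280), side (305,340). The cradle is at top (436,293). The keys run from white (316,199) to blue (384,206) in top, and around (273,223)-(302,186) in side. I'll turn these into positions next.

```bash
python3 - <<'E'
from h import *
D={n:np.load(n+'0.npz') for n in('side','top')}
C={n:cloud(n,D[n]['d']) for n in D}; H={n:cv2.cvtColor(D[n]['im'],cv2.COLOR_BGR2HSV) for n in D}
def box(n,x0,y0,x1,y1):
    m=np.zeros((480,640),bool);m[y0:y1,x0:x1]=1;return m
np.set_printoptions(precision=4,suppress=True)
# clay, by height in cloud
for n,b in(('top',(170,230,232,330)),('side',(255,300,350,380))):
    P=C[n]; m=box(n,*b)&(P[...,2]>.052)&(P[...,2]<.12)&(H[n][...,2]<(175 if n=='top' else 256))
    num,l,st,ce=cv2.connectedComponentsWithStats(m.astype(np.uint8));k=1+st[1:,4].argmax();m=l==k
    q=P[m];print(n,'clay',m.sum(),st[k][:4],q.min(0),q.max(0),'top z',np.percentile(q[:,2],99.5))
    if n=='top':
        c=max(cv2.findContours(m.astype(np.uint8),0,1)[0],key=cv2.contourArea)
        w=world('top',z=.062,uv=c.reshape(-1,2))[:,:2].astype(np.float32);print(cv2.minAreaRect(w))
    hi=q[q[:,2]>.085];print(' ridge mean',hi.mean(0));x=hi[:,:2]-hi[:,:2].mean(0);print(' dir',np.linalg.svd(x,0,)[2][0] if 0 else np.linalg.eigh(x.T@x)[1][:,1])
# cradle
P=C['top'];h=H['top'];hsv=cv2.mean
reg=box('top',372,235,496,350)
br=reg&(h[...,1]>90)&(P[...,2]>.04)
pl=br&(P[...,2]<.07); ribs=reg&(P[...,2]>.072)
for nm,m,z in(('plank',pl|ribs,.062),('pan',reg&(P[...,2]>.04),.05)):
    c=np.vstack(cv2.findContours(m.astype(np.uint8),0,1)[0]).reshape(-1,2)
    w=world('top',z=z,uv=c)[:,:2].astype(np.float32);rc=cv2.minAreaRect(w);print(nm,m.sum(),rc,'\n',cv2.boxPoints(rc))
print('planeZ',np.median(P[pl][:,2]),'panZ',np.median(P[reg&~br&(P[...,2]>.04)][:,2]))
num,l,st,ce=cv2.connectedComponentsWithStats(ribs.astype(np.uint8))
for k in range(1,num):
    if st[k,4]>5:q=P[l==k];print('rib',st[k,4],ce[k],q.mean(0),q[:,2].max())
# keys
for n,b in(('top',(295,188,408,220)),('side',(240,165,325,250))):
    h=H[n];P=C[n];R=box(n,*b)
    for nm,(a,bb) in dict(green=(45,80),yellow=(20,35),blue=(105,130)).items():
        m=R&(h[...,0]>=a)&(h[...,0]<=bb)&(h[...,1]>110)&(h[...,2]>40)&(P[...,2]<.2)&(P[...,2]>.04)
        num,l,st,ce=cv2.connectedComponentsWithStats(m.astype(np.uint8))
        if num<2: print(nm,'none');continue
        k=1+st[1:,4].argmax();q=P[l==k];print(n,nm,st[k],q.mean(0),(q.min(0)+q.max(0))/2,q.min(0),q.max(0),'n',np.linalg.eigh(np.cov(q.T))[1][:,0])
im=np.hstack([cv2.resize(D['side']['im'][165:265,215:330],None,fx=3.4,fy=3.4,interpolation=2),cv2.resize(D['top']['im'][175:275,290:405],None,fx=3.4,fy=3.4,interpolation=2)])
cv2.imwrite('pics/keys.png',im)
# shelf
P=C['top'];m=box('top',262,150,458,205)&(P[...,2]>.235)&(P[...,2]<.265)
c=np.argwhere(m);lo=[(u,c[c[:,1]==u][:,0].max()) for u in (275,320,360,400,445)]
print('shelf edge',[P[v,u] for u,v in lo])
E
```

```text
top clay 1750 [184 245  33  72] [0.3758 0.2609 0.0523] [0.5436 0.3414 0.1023] top z 0.1003664244704211
((0.4597126841545105, 0.300342321395874), (0.16984154284000397, 0.07532749325037003), 0.9488809108734131)
 ridge mean [0.4599 0.2972 0.0916]
 dir [-0.9999 -0.0157]
side clay 2153 [267 311  77  44] [0.3768 0.2665 0.052 ] [0.5448 0.3356 0.099 ] top z 0.0977380586824379
 ridge mean [0.4592 0.3013 0.0912]
 dir [-0.9998 -0.0221]
plank 2583 ((0.41848844289779663, -0.2594747543334961), (0.2890685796737671, 0.2674591541290283), 86.94356536865234) 
 [[ 0.2772 -0.3967]
 [ 0.5443 -0.4109]
 [ 0.5597 -0.1223]
 [ 0.2927 -0.108 ]]
pan 9704 ((0.4153323471546173, -0.2615728974342346), (0.29703208804130554, 0.26941436529159546), 85.31634521484375) 
 [[ 0.2689 -0.3986]
 [ 0.5375 -0.4206]
 [ 0.5617 -0.1246]
 [ 0.2932 -0.1026]]
planeZ 0.061692854236871944 panZ 0.049712607339277154
rib 78 [427.7179 272.9872] [ 0.4649 -0.233   0.1045] 1.1822307100355918
rib 121 [452.4215 277.9504] [ 0.4522 -0.292   0.0965] 1.1822307100355918
rib 89 [420.6629 307.809 ] [ 0.3849 -0.2173  0.0896] 0.10264600486396712
rib 114 
[... 538 characters left out ...]
41 -0.0778 -0.8975]
side green [276 204  13  13  54] [ 0.6387 -0.0313  0.0805] [ 0.6402 -0.0332  0.0794] [ 0.6281 -0.0506  0.0682] [ 0.6522 -0.0158  0.0907] n [ 0.5781 -0.0286 -0.8154]
side yellow [284 191  15  15 136] [ 0.6342 -0.0859  0.0798] [ 0.6352 -0.0914  0.0771] [ 0.6198 -0.1159  0.0628] [ 0.6506 -0.0669  0.0914] n [-0.5618  0.0245  0.8269]
side blue [294 180  12  13  95] [ 0.6278 -0.139   0.0815] [ 0.6277 -0.1394  0.0813] [ 0.6147 -0.1585  0.0727] [ 0.6407 -0.1204  0.09  ] n [-0.4867  0.0574  0.8717]
shelf edge [array([0.6442, 0.1023, 0.2369]), array([0.6334, 0.0114, 0.2389]), array([ 0.6238, -0.0694,  0.2367]), array([ 0.6147, -0.1489,  0.2452]), array([ 0.6045, -0.2393,  0.2482])]
```

View pics/keys.png

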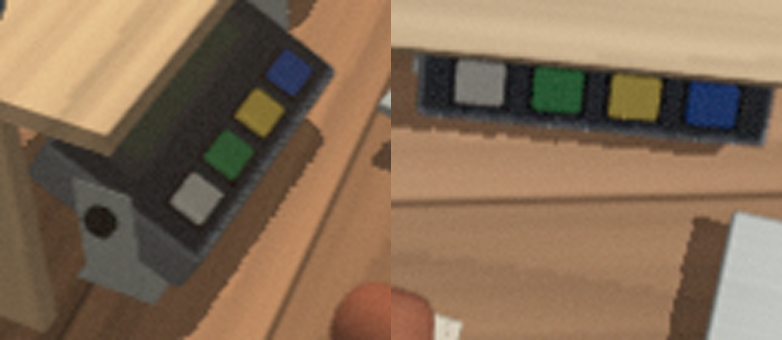

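```bash
cat >> h.py <<'E'
from scipy.spatial.transform import Rotation as Ro
def toolR(yaw,tilt=0,jaw=1):
    # y (fingers) = approach, pitched forward by tilt in heading yaw; z (jaws) horizontal, across heading
    y=np.array([np.sin(tilt)*np.cos(yaw),np.sin(tilt)*np.sin(yaw),-np.cos(tilt)])
    z=jaw*np.array([-np.sin(yaw),np.cos(yaw),0]); return Ro.from_matrix(np.c_[np.cross(y,z),y,z])
def delta(p,Rt):
    s=r.get_state();R0=Ro.from_quat(s['tool_rot'])
    print('dp',np.round(np.array(p)-s['eef_pos'],4),'rv',np.round((Rt*R0.inv()).as_rotvec(),3),'F',np.round(s['contact_force'],1),'t',s['t'])
E
python3 - <<'E'
from h import *
np.set_printoptions(precision=4,suppress=True)
D=np.load('top0.npz');P=cloud('top',D['d']);h=cv2.cvtColor(D['im'],cv2.COLOR_BGR2HSV);z=P[...,2]
reg=np.zeros((480,640),bool);reg[235:350,372:496]=1
def comp(m):
    num,l,st,ce=cv2.connectedComponentsWithStats(m.astype(np.uint8));return l==1+st[1:,4].argmax()
pl=comp(reg&(h[...,1]>90)&(z>.052)&(z<.13))
for nm,m,zz in(('plank',pl,.062),('pan',comp(reg&(z>.042)&(z<.13)),.05)):
    c=max(cv2.findContours(m.astype(np.uint8),0,1)[0],key=cv2.contourArea).reshape(-1,2)
    rc=cv2.minAreaRect(world('top',z=zz,uv=c)[:,:2].astype(np.float32));print(nm,m.sum(),rc)
print('plank floor mean',P[pl&(z<.067)].mean(0))
l=cv2.connectedComponentsWithStats((reg&(z>.085)&(z<.13)).astype(np.uint8));
for k in range(1,l[0]):
    q=P[l[1]==k]
    if len(q)>4: t=q[q[:,2]>.097];print(len(q),len(t),t.mean(0),q.mean(0))
s=np.load('side0.npz');Q=cloud('side',s['d'])[140:225,325:435].reshape(-1,3);Q=Q[(Q[:,2]>.085)&(Q[:,2]<.12)&(Q[:,1]<-.15)]
print('side prongs',len(Q));_,lab,ct=cv2.kmeans(Q.astype(np.float32),4,None,(3,50,1e-5),5,cv2.KMEANS_PP_CENTERS);print(ct,ct.mean(0))
c=cv2.resize(D['im'][230:350,370:500],None,fx=4,fy=4,interpolation=2);cv2.imwrite('pics/cradle.png',c)
st=r.get_state();print(Ro.from_quat(st['tool_rot']).as_matrix())
print('pregreen')
n=np.array([-.497,.055,.866])
for j in(1,-1): delta(np.array([.6387,-.032,.083])+.06*n,toolR(-.11,np.radians(30),j))
E
```

```text
plank 2405 ((0.4169003665447235, -0.25841325521469116), (0.10332993417978287, 0.14699147641658783), 75.81840515136719)
pan 9625 ((0.41665032505989075, -0.2570558786392212), (0.2608291208744049, 0.21968971192836761), 75.84036254882812)
plank floor mean [ 0.4174 -0.255   0.0617]
56 21 [ 0.4667 -0.2282  0.099 ] [ 0.4664 -0.2317  0.0948]
71 16 [ 0.4502 -0.306   0.0994] [ 0.4509 -0.3012  0.0938]
60 25 [ 0.3874 -0.2082  0.0997] [ 0.3861 -0.2111  0.0951]
70 21 [ 0.3669 -0.2847  0.0993] [ 0.3684 -0.2811  0.0944]
side prongs 154
[[ 0.3875 -0.2088  0.0933]
 [ 0.4516 -0.3004  0.0926]
 [ 0.3697 -0.2791  0.093 ]
 [ 0.4693 -0.229   0.0937]] [ 0.4196 -0.2543  0.0931]
[[-0.9231 -0.0006  0.3846]
 [-0.3846  0.0016 -0.9231]
 [-0.     -1.     -0.0018]]
pregreen
dp [ 0.3592  0.5707 -0.0908] rv [-0.701 -0.103  2.559] F [ 0.1 -0.6 -0.2] t 0.1
dp [ 0.3592  0.5707 -0.0908] rv [ 0.073 -0.524 -0.494] F [ 0.1 -0.6 -0.2] t 0.1
```

View pics/cradle.png

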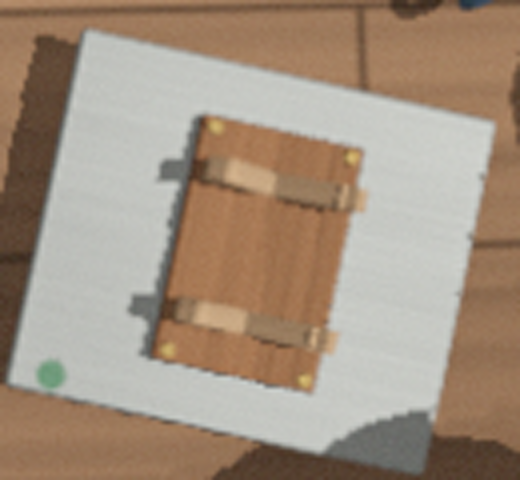

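Measured positions:

| Thing | Position (m) | Yaw (rad) |
|---|---|---|
| Clay form | (0.4595, 0.300) | +0.017 |
| Cradle | (0.4175, -0.257) | -0.247 |
| Green key | (0.6387, -0.032, 0.083) | row -0.11 |
| Yellow key | (0.633, -0.0865, 0.083) | row -0.11 |
| Blue key | (0.627, -0.140, 0.083) | row -0.11 |

Next I move to a point in front of the keys.

>>> send_rows(targets="0.02 0.055 0.02 0.0073 -0.0524 -0.0494;0.025 0.057 0.02 0.0073 -0.0524 -0.0494;0.025 0.057 0.01 0.0073 -0.0524 -0.0494;0.025 0.057 0 0.0073 -0.0524 -0.0494;0.025 0.057 0 0.0073 -0.0524 -0.0494;0.025 0.057 0 0.0073 -0.0524 -0.0494;0.025 0.057 0 0.0073 -0.0524 -0.0494;0.025 0.057 0 0.0073 -0.0524 -0.0494;0.025 0.057 0 0.0073 -0.0524 -0.0494;0.025 0.057 0 0.0073 -0.0524 -0.0494", grip=1)

```text
t: 1.35
eef_pos: [0.494, -0.0332, 0.2757]
tool_rot: [-0.222, -0.671, 0.693, -0.145]
contact_force: [0.8, -0.3, 0.4]
width: 0.001
```

```bash
cat > g.py <<'E'
import sys
from h import *
K=dict(green=(.6387,-.032,.083),yellow=(.633,-.0865,.083),blue=(.627,-.140,.083))
n=np.array([-.497,.055,.866])
delta(np.array(K[sys.argv[1]])+float(sys.argv[2])*n,toolR(-.11,np.radians(30),-1))
E
python3 g.py green .03
```

```text
dp [ 0.1298  0.0028 -0.1667] rv [0.002 0.002 0.003] F [ 0.8 -0.3  0.4] t 1.35
```

>>> send_rows(targets="0.026 0.0005 -0.033 0 0 0;0.026 0.0005 -0.033 0 0 0;0.026 0.0005 -0.033 0 0 0;0.026 0.0005 -0.033 0 0 0;0.026 0.0005 -0.033 0 0 0;0 0 0 0 0 0;0 0 0 0 0 0")

```text
t: 2.22
eef_pos: [0.5384, -0.045, 0.1903]
tool_rot: [-0.205, -0.671, 0.702, -0.12]
contact_force: [-0.3, -0.7, 0.1]
width: 0.0004
```

```bash
python3 g.py green .0;python3 - <<'E'
from h import *
im,d=cams.get_image('side');cv2.imwrite('pics/g1.png',cv2.resize(im[130:280,200:360],None,fx=4,fy=4,interpolation=2))
E
```

```text
dp [ 0.1003  0.013  -0.1073] rv [ 0.008 -0.059  0.017] F [-0.3 -0.7  0.1] t 2.225
```

View pics/g1.png

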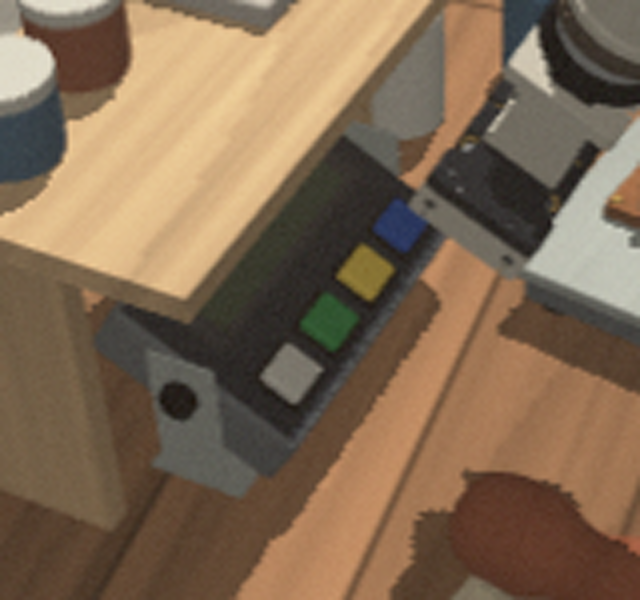

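```bash
python3 - <<'E'
from h import *
s=r.get_state();print(np.round(s['joint_pos'],3),np.round(s['joint_velocities'],3))
E
```

```text
[ 0.986  0.208 -1.077  2.246  0.719  0.421 -2.343] [ 0.028 -0.019 -0.005 -0.002  0.019 -0.    -0.017]
```

Joint 7 is near its limit (-2.34 of -2.57), so the arm stopped short of the key. I'll back off and take the half-turned grasp, first testing which way to turn.

>>> send_rows(targets="-0.03 0 0.04 0 0 0;-0.03 0 0.04 0 0 0;0 0 0 0.0895 -0.0099 -0.156;0 0 0 0.0895 -0.0099 -0.156;0 0 0 0 0 0")

```text
t: 2.9
eef_pos: [0.5033, -0.0582, 0.2273]
tool_rot: [0.319, 0.686, -0.654, -0.015]
contact_force: [0.1, 0.3, -0.1]
width: 0.0005
```

```bash
cat > s.py <<'E'
from h import *
s=r.get_state();print(np.round(s['joint_pos'],3),np.round(s['joint_velocities'],3))
print('R',np.round(Ro.from_quat(s['tool_rot']).as_matrix(),2).tolist())
E
python3 s.py;python3 g.py green 0.2
```

```text
[ 1.184e+00 -2.000e-03 -1.131e+00  2.250e+00  7.900e-02  4.590e-01
 -2.071e+00] [-0.021  0.017 -0.001  0.004  0.033  0.     0.047]
R [[-0.8, 0.42, -0.44], [0.46, -0.06, -0.89], [-0.4, -0.91, -0.14]]
dp [0.036  0.0372 0.0289] rv [-0.171 -0.066  0.34 ] F [ 0.1  0.3 -0.1] t 2.9
```

```bash
python3 -c "
from h import *
print([a for a in dir(r) if not a.startswith('__')])"; ls; ls ~ | head
```

```text
['PlanningError', 'get_state', 'hold_point_z']
g.py
h.py
pics
s.py
side0.npz
top0.npz
g.py
h.py
pics
s.py
side0.npz
top0.npz
```

>>> send_rows(targets="0 0 0 0.0895 -0.0099 -0.156;0 0 0 0.0895 -0.0099 -0.156;0 0 0 0.0895 -0.0099 -0.156;0 0 0 0.0895 -0.0099 -0.156;0 0 0 0 0 0")

```text
t: 3.52
eef_pos: [0.5031, -0.0571, 0.2265]
tool_rot: [0.517, 0.66, -0.481, -0.255]
contact_force: [-0.1, 0.2, -0.2]
width: 0.0006
```

```bash
python3 s.py;python3 g.py green 0.2
```

```text
[ 1.218 -0.009 -1.1    2.263 -0.145  0.437 -2.527] [-0.011  0.006 -0.003 -0.008  0.031  0.002  0.037]
R [[-0.34, 0.44, -0.83], [0.93, 0.0, -0.37], [-0.16, -0.9, -0.41]]
dp [0.0362 0.0361 0.0297] rv [-0.557 -0.032  0.943] F [-0.1  0.2 -0.2] t 3.525
```

>>> send_rows(targets="0 0 0 -0.0895 0.0099 0.156;0 0 0 -0.0895 0.0099 0.156;0 0 0 -0.0895 0.0099 0.156;0 0 0 -0.0895 0.0099 0.156;0 0 0 -0.0895 0.0099 0.156;0 0 0 -0.0895 0.0099 0.156;0 0 0 -0.0895 0.0099 0.156;0 0 0 -0.0895 0.0099 0.156;0 0 0 -0.0895 0.0099 0.156;0 0 0 -0.0895 0.0099 0.156")

```text
t: 4.78
eef_pos: [0.5037, -0.0563, 0.2267]
tool_rot: [0.052, -0.561, 0.752, -0.344]
contact_force: [0.5, -0.1, 0.6]
width: 0.0008
```

```bash
sed -i 's/radians(30),-1/radians(30),1/' g.py; python3 s.py;python3 g.py green 0.2
```

```text
[ 1.127 -0.033 -1.142  2.293  0.298  0.402 -1.254] [-0.094 -0.076  0.054  0.092  0.175 -0.145  1.193]
R [[-0.76, 0.46, 0.46], [-0.58, -0.14, -0.81], [-0.31, -0.88, 0.37]]
dp [0.0356 0.0353 0.0295] rv [-1.126  0.212  2.136] F [ 0.5 -0.1  0.6] t 4.775
```

>>> send_rows(targets="0.003 0.003 0.002 -0.083 0.0157 0.158;0.003 0.003 0.002 -0.083 0.0157 0.158;0.003 0.003 0.002 -0.083 0.0157 0.158;0.003 0.003 0.002 -0.083 0.0157 0.158;0.003 0.003 0.002 -0.083 0.0157 0.158;0.003 0.003 0.002 -0.083 0.0157 0.158;0.003 0.003 0.002 -0.083 0.0157 0.158;0.003 0.003 0.002 -0.083 0.0157 0.158;0.003 0.003 0.002 -0.083 0.0157 0.158;0.003 0.003 0.002 -0.083 0.0157 0.158")

```text
t: 6.02
eef_pos: [0.5336, -0.0263, 0.2467]
tool_rot: [-0.595, 0.066, -0.433, 0.674]
contact_force: [-0.4, 0.7, -0.1]
width: 0.0005
```

```bash
python3 s.py;python3 g.py green 0.1
```

```text
[ 0.947 -0.023 -1.004  2.255  0.254  0.385  0.55 ] [-0.112  0.033  0.096 -0.066 -0.118  0.041  1.536]
R [[0.62, 0.5, 0.6], [-0.66, -0.08, 0.75], [0.43, -0.86, 0.28]]
dp [ 0.0554 -0.0002 -0.0771] rv [-0.293  0.053  0.558] F [-0.4  0.7 -0.1] t 6.025
```

>>> send_rows(targets="0 0 0 -0.083 0.0157 0.158;0.01 0 -0.014 -0.083 0.0157 0.158;0.01 0 -0.014 -0.083 0.0157 0.158;0.01 0 -0.014 -0.03 0.005 0.06;0.01 0 -0.014 0 0 0;0.01 0 -0.014 0 0 0;0 0 0 0 0 0")

```text
t: 6.9
eef_pos: [0.5834, -0.0259, 0.1758]
tool_rot: [0.688, 0.132, 0.232, -0.675]
contact_force: [0.5, 1.1, 0.3]
width: 0.0002
```

```bash
python3 s.py;python3 g.py green 0.03
```

```text
[ 0.673  0.263 -0.799  2.216  0.925  0.342  0.543] [ 0.028 -0.031 -0.036  0.007 -0.055  0.004  0.027]
R [[0.86, 0.49, 0.14], [-0.13, -0.05, 0.99], [0.5, -0.87, 0.02]]
dp [ 0.0404 -0.0044 -0.0668] rv [-0.018 -0.     0.031] F [0.5 1.1 0.3] t 6.9
```

>>> send_rows(targets="0.01 -0.001 -0.0167 -0.004 0 0.008;0.01 -0.001 -0.0167 -0.005 0 0.008;0.01 -0.001 -0.0167 -0.005 0 0.008;0.01 -0.0014 -0.0167 -0.004 0 0.007;0 0 0 0 0 0;0 0 0 0 0 0")

```text
t: 7.65
eef_pos: [0.6235, -0.0307, 0.1106]
tool_rot: [0.692, 0.144, 0.222, -0.672]
contact_force: [0.1, 0.0, -0.1]
width: 0.0004
```

```bash
python3 s.py;python3 g.py green 0.0
```

```text
[ 0.439  0.425 -0.552  2.175  1.363  0.286  0.166] [ 0.002 -0.007  0.002  0.002  0.011 -0.001 -0.017]
R [[0.86, 0.5, 0.11], [-0.1, -0.06, 0.99], [0.5, -0.87, 0.0]]
dp [ 0.0152 -0.0013 -0.0276] rv [-0.001  0.002  0.003] F [ 0.1  0.  -0.1] t 7.65
```

>>> send_rows(targets="0.0075 -0.0006 -0.0135 0 0 0;0.006 -0.0005 -0.011 0 0 0;0.0015 -0.0002 -0.0026 0 0 0;0.0015 -0.0002 -0.0026 0 0 0;0.0015 -0.0002 -0.0026 0 0 0;0 0 0 0 0 0;0 0 0 0 0 0")

```text
t: 8.52
eef_pos: [0.6415, -0.0326, 0.078]
tool_rot: [0.692, 0.144, 0.222, -0.672]
contact_force: [-5.8, 0.6, 8.3]
width: 0.0006
```

```bash
python3 s.py;python3 g.py green 0.0
```

```text
[ 0.385  0.509 -0.492  2.145  1.575  0.282 -0.031] [-0.    -0.    -0.    -0.001  0.002  0.001  0.001]
R [[0.86, 0.5, 0.11], [-0.1, -0.06, 0.99], [0.5, -0.87, 0.0]]
dp [-0.0028  0.0006  0.005 ] rv [-0.001  0.002  0.004] F [-5.8  0.6  8.3] t 8.525
```

Green bottomed out at about 10 N, 5.7 mm down. I'll retract and shift to yellow.

>>> send_rows(targets="-0.0075 0.0008 0.013 0 0 0;-0.01 0.001 0.0173 0 0 0;-0.003 -0.027 0 0 0 0;-0.0027 -0.027 0 0 0 0;0 0 0 0 0 0;0 0 0 0 0 0")

```text
t: 9.28
eef_pos: [0.6186, -0.0839, 0.1078]
tool_rot: [0.691, 0.144, 0.222, -0.672]
contact_force: [-0.1, 0.8, 0.5]
width: 0.0005
```

```bash
python3 s.py;python3 g.py yellow 0.0
```

```text
[ 0.564  0.432 -0.556  2.176  1.335  0.228  0.298] [-0.018 -0.001 -0.005 -0.    -0.001  0.     0.002]
R [[0.86, 0.5, 0.11], [-0.1, -0.05, 0.99], [0.5, -0.87, 0.0]]
dp [ 0.0144 -0.0026 -0.0248] rv [-0.003  0.002  0.004] F [-0.1  0.8  0.5] t 9.275
```

>>> send_rows(targets="0.0075 -0.0014 -0.0135 0 0 0;0.005 -0.001 -0.009 0 0 0;0.002 -0.0003 -0.0033 0 0 0;0.0015 -0.0002 -0.0026 0 0 0;0.0015 -0.0002 -0.0026 0 0 0;0 0 0 0 0 0;0 0 0 0 0 0")

```text
t: 10.15
eef_pos: [0.6352, -0.0856, 0.0777]
tool_rot: [0.691, 0.145, 0.222, -0.673]
contact_force: [-14.2, 4.5, 17.7]
width: 0.0003
```

```bash
python3 s.py;python3 g.py yellow 0.0
```

```text
[ 0.511  0.509 -0.5    2.149  1.58   0.224  0.069] [-0.    -0.001  0.     0.001  0.    -0.001 -0.   ]
R [[0.86, 0.5, 0.11], [-0.1, -0.05, 0.99], [0.5, -0.87, 0.0]]
dp [-0.0022 -0.0009  0.0053] rv [-0.003  0.002  0.001] F [-14.2   4.5  17.7] t 10.15
```

Yellow bottomed out at 23 N. I'll retract and open the gripper as the hand heads for the clay form.

>>> send_rows(targets="-0.01 0.001 0.0173 0 0 0;-0.025 0.003 0.043 0 0 0;-0.025 0.003 0.043 0 0 0;-0.04 0.02 0.02 0 0 0;-0.03 0.05 0 0 0 0;0 0.05 0 0 0.08 0;0 0.05 0 0 0.08 0;0 0.05 0 0 0.08 0;0 0.05 0 0 0.08 0;0 0.05 0 0 0.08 0")

```text
t: 11.4
eef_pos: [0.5141, 0.2382, 0.1888]
tool_rot: [0.723, 0.006, 0.081, -0.686]
contact_force: [0.4, 0.1, -0.0]
width: 0.0002
```

```bash
cat > c.py <<'E'
import sys
from h import *
delta((.4595,.300,float(sys.argv[1])),toolR(.017,0,1))
E
python3 s.py; python3 c.py .15
```

```text
[ 0.249  0.518 -1.036  1.863  0.665  1.044  0.394] [-0.951  0.755  0.122 -0.938 -0.149  0.973 -0.25 ]
R [[0.99, 0.12, 0.11], [-0.1, -0.06, 0.99], [0.13, -0.99, -0.04]]
dp [-0.0546  0.0618 -0.0388] rv [0.05  0.124 0.124] F [ 0.4  0.1 -0. ] t 11.4
```

>>> send_rows(targets="-0.018 0.014 0 0.016 0.03 0.04;-0.018 0.014 0 0.016 0.03 0.04;-0.018 0.014 0 0.016 0.03 0.04;0 0 0 0 0 0;0 0 0 0 0 0;0 0 0 0 0 0", grip=-1)

```text
t: 12.15
eef_pos: [0.4605, 0.2781, 0.1886]
tool_rot: [0.707, 0.017, 0.009, -0.707]
contact_force: [0.2, 0.3, -0.7]
width: 0.0561
```

```bash
python3 c.py .15; python3 - <<'E'
from h import *
im,d=cams.get_image('side');cv2.imwrite('pics/c1.png',im[200:440,180:500])
im,d=cams.get_image('top');h=cv2.cvtColor(im,cv2.COLOR_BGR2HSV)
E
python3 s.py
```

```text
dp [-0.001   0.0219 -0.0386] rv [0.    0.037 0.006] F [ 0.2  0.3 -0.7] t 12.15
[ 0.258  0.535 -1.12   1.884  0.586  1.058  0.481] [-0.004  0.002 -0.004  0.001 -0.002 -0.     0.002]
R [[1.0, 0.04, -0.01], [0.01, 0.0, 1.0], [0.04, -1.0, -0.0]]
```

View pics/c1.png

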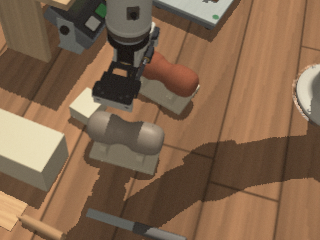

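The gripper is above and slightly short of the clay form, with the waist at about (127,132) in the crop. I'll centre over it and open fully, then descend.

>>> send_rows(targets="0 0.011 0 0 0.018 0.003;-0.001 0.011 0 0 0.019 0.003;0 0 0 0 0 0;0 0 0 0 0 0;0 0 0 0 0 0", grip=-1)

```text
t: 12.88
eef_pos: [0.4586, 0.3009, 0.1884]
tool_rot: [-0.707, -0.007, 0.007, 0.707]
contact_force: [-0.5, -0.1, -0.3]
width: 0.0916
```

```bash
python3 c.py .044
```

```text
dp [ 0.0009 -0.0009 -0.1444] rv [-0.    -0.001 -0.002] F [-0.5 -0.1 -0.3] t 12.875
```

>>> send_rows(targets="0.001 -0.001 -0.03 0 0 0;0 0 -0.03 0 0 0;0 0 -0.03 0 0 0;0 0 -0.025 0 0 0;0 0 -0.02 0 0 0;0 0 -0.01 0 0 0;0 0 0 0 0 0;0 0 0 0 0 0")

```text
t: 13.88
eef_pos: [0.4603, 0.3006, 0.0443]
tool_rot: [-0.707, -0.007, 0.007, 0.708]
contact_force: [0.3, -0.2, 0.4]
width: 0.0921
```

```bash
python3 c.py .044
```

```text
dp [-0.0008 -0.0006 -0.0003] rv [-0.001  0.    -0.002] F [ 0.3 -0.2  0.4] t 13.875
```

>>> send_rows(targets="0 0 0 0 0 0;0 0 0 0 0 0;0 0 0 0 0 0;0 0 0 0 0 0;0 0 0 0 0 0;0 0 0 0 0 0", grip=1)

```text
t: 14.62
eef_pos: [0.46, 0.2962, 0.0433]
tool_rot: [0.709, 0.006, -0.007, -0.705]
contact_force: [-1.2, -7.8, 7.5]
width: 0.0524
```

>>> send_rows(targets="0 0 0.005 0 0 0;0 0 0.02 0 0 0;0 0 0.03 0 0 0;0 0 0.04 0 0 0;0 0 0.04 0 0 0;0 0 0.03 0 0 0;0 0 0 0 0 0;0 0 0 0 0 0")

```text
t: 15.62
eef_pos: [0.4592, 0.2994, 0.2077]
tool_rot: [0.707, 0.006, -0.007, -0.707]
contact_force: [-1.2, 0.4, -6.5]
width: 0.0524
```

```bash
cat > d.py <<'E'
import sys
from h import *
np.set_printoptions(precision=4,suppress=True)
delta((.4178,-.257,float(sys.argv[1])),toolR(-.247,0,1))
E
python3 d.py .21; python3 s.py; python3 - <<'E'
from h import *
im,d=cams.get_image('side');cv2.imwrite('pics/c2.png',im[180:420,200:520])
E
```

```text
dp [-0.0414 -0.5564  0.0023] rv [ 0.    -0.002 -0.266] F [-1.2  0.4 -6.5] t 15.625
[ 0.221  0.556 -1.128  1.813  0.553  1.135  0.494] [-0.004  0.019  0.014  0.011  0.001  0.002 -0.001]
R [[1.0, -0.0, -0.02], [0.02, -0.0, 1.0], [-0.0, -1.0, -0.0]]
```

View pics/c2.png

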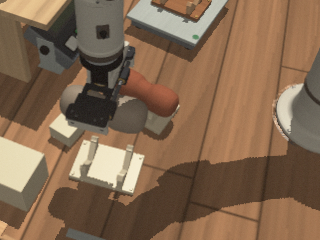

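Grasp held: width is 52.4 mm and the stand at crop (105,165) is empty. I'll carry the form over the scale.

>>> send_rows(targets="-0.004 -0.03 0 0 0 -0.02;-0.004 -0.05 0 0 0 -0.026;-0.004 -0.056 0 0 0 -0.026;-0.004 -0.056 0 0 0 -0.026;-0.004 -0.056 0 0 0 -0.026;-0.004 -0.056 0 0 0 -0.026;-0.004 -0.056 0 0 0 -0.026;-0.004 -0.056 0 0 0 -0.026;-0.004 -0.056 0 0 0 -0.026;-0.004 -0.04 0 0 0 -0.026")

```text
t: 16.92
eef_pos: [0.4182, -0.2144, 0.2073]
tool_rot: [-0.701, 0.085, -0.083, 0.703]
contact_force: [-0.2, 1.0, -4.7]
width: 0.0526
```

>>> send_rows(targets="0 -0.02 0 0 0 -0.012;0 0 0 0 0 0;0 0 0 0 0 0;0 0 0 0 0 0")

```text
t: 17.42
eef_pos: [0.4201, -0.2301, 0.2085]
tool_rot: [-0.702, 0.086, -0.086, 0.702]
contact_force: [-0.3, 0.2, -5.7]
width: 0.0523
```

```bash
python3 d.py .15; python3 s.py
```

```text
dp [-0.0023 -0.0269 -0.0585] rv [-0.001 -0.001 -0.004] F [-0.3  0.2 -5.7] t 17.425
[ 1.44   0.427 -1.21   1.97   0.459  1.061  1.353] [ 0.005 -0.002  0.005 -0.005  0.004  0.002  0.001]
R [[0.97, -0.0, 0.24], [-0.24, 0.0, 0.97], [-0.0, -1.0, 0.0]]
```

>>> send_rows(targets="-0.001 -0.014 -0.015 0 0 -0.004;-0.001 -0.013 -0.015 0 0 0;0 0 -0.015 0 0 0;0 0 -0.015 0 0 0;0 0 -0.01 0 0 0;0 0 0 0 0 0;0 0 0 0 0 0")

```text
t: 18.3
eef_pos: [0.4183, -0.2588, 0.1389]
tool_rot: [-0.701, 0.088, -0.088, 0.702]
contact_force: [0.3, -0.6, -5.1]
width: 0.0523
```

```bash
python3 d.py .0935; python3 - <<'E'
from h import *
im,d=cams.get_image('side');cv2.imwrite('pics/p1.png',cv2.resize(im[100:260,300:480],None,fx=3,fy=3))
E
```

```text
dp [-0.0005  0.0018 -0.0454] rv [-0.001  0.     0.003] F [ 0.3 -0.6 -5.1] t 18.3
```

View pics/p1.png

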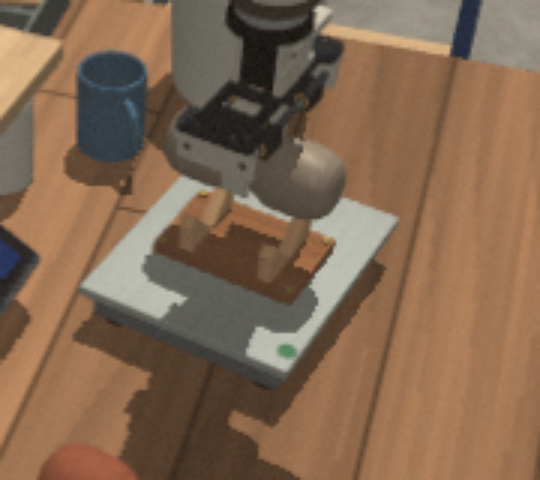

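The form hangs aligned over the ribs (crop (250,165)). I'll lower it slowly.

>>> send_rows(targets="0 0.0015 -0.01 0 0 0;0 0 -0.01 0 0 0;0 0 -0.008 0 0 0;0 0 -0.006 0 0 0;0 0 -0.004 0 0 0;0 0 -0.003 0 0 0;0 0 0 0 0 0")

```text
t: 19.23
eef_pos: [0.4177, -0.2574, 0.0974]
tool_rot: [-0.701, 0.089, -0.088, 0.702]
contact_force: [0.3, 0.0, -4.9]
width: 0.0524
```

>>> send_rows(targets="0 0 -0.001 0 0 0;0 0 -0.001 0 0 0;0 0 -0.001 0 0 0;0 0 0 0 0 0")

```text
t: 19.73
eef_pos: [0.418, -0.2582, 0.0949]
tool_rot: [0.702, -0.089, 0.089, -0.701]
contact_force: [-0.7, -3.1, -0.7]
width: 0.0527
```

```bash
python3 d.py .0935
```

```text
dp [-0.0002  0.0012 -0.0014] rv [ 0.    -0.     0.004] F [-0.7 -3.1 -0.7] t 19.725
```

The form is touching the +y rib and the load is coming off the gripper. I'll ease it toward -y and down a little more.

>>> send_rows(targets="-0.0003 -0.0015 -0.0005 0 0 0;0 0 -0.001 0 0 0;0 0 0 0 0 0;0 0 0 0 0 0")

```text
t: 20.23
eef_pos: [0.4177, -0.2594, 0.0934]
tool_rot: [0.702, -0.089, 0.088, -0.702]
contact_force: [-2.2, -3.0, 5.9]
width: 0.052
```

>>> send_rows(targets="0 0 0 0 0 0;0 0 0 0 0 0;0 0 0 0 0 0;0 0 0 0 0 0;0 0 0 0 0 0", grip=-1)

```text
t: 20.85
eef_pos: [0.4175, -0.2588, 0.093]
tool_rot: [-0.701, 0.089, -0.088, 0.702]
contact_force: [0.7, 0.0, -0.1]
width: 0.0909
```

>>> send_rows(targets="0 0 0.01 0 0 0;0 0 0.03 0 0 0;0 0 0.03 0 0 0;0 0 0.035 0 0 0;0 0 0.03 0 0 0;0 0.03 0.01 0 0 0;0 0.03 0 0 0 0;0 0.03 0 0 0 0;0 0 0 0 0 0;0 0 0 0 0 0", grip=-1)

```text
t: 22.1
eef_pos: [0.4176, -0.1696, 0.2384]
tool_rot: [0.702, -0.089, 0.088, -0.701]
contact_force: [-0.1, -1.5, 0.7]
width: 0.0918
```

```bash
python3 s.py; python3 g.py blue 0.15; python3 - <<'E'
from h import *
im,d=cams.get_image('side');cv2.imwrite('pics/p2.png',cv2.resize(im[100:260,300:480],None,fx=3,fy=3))
E
```

```text
[ 1.455  0.321 -1.303  1.998  0.352  1.083  1.315] [ 0.005  0.011  0.013 -0.007  0.001 -0.002 -0.003]
R [[0.97, -0.0, 0.25], [-0.25, -0.0, 0.97], [-0.0, -1.0, -0.0]]
dp [ 0.1349  0.0379 -0.0255] rv [-0.094 -0.516  0.138] F [-0.1 -1.5  0.7] t 22.1
```

View pics/p2.png

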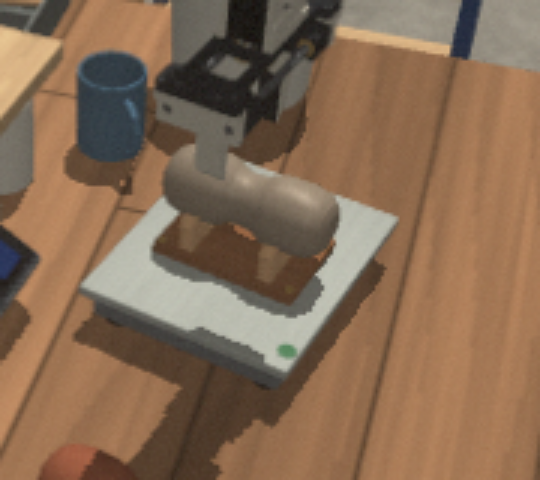

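The form lies in the cradle at crop (250,205), released. Blue comes next, with a slightly smaller tilt (26°) and yaw -0.2 to keep joint 6 off its limit.

```bash
sed -i 's/toolR(-.11,np.radians(30),1)/toolR(-.2,np.radians(26),1)/' g.py; python3 g.py blue 0.12
```

```text
dp [ 0.1498  0.0365 -0.0514] rv [-0.102 -0.443  0.051] F [ 0.3  0.1 -0.5] t 22.15
```

>>> send_rows(targets="0.01 0.0045 0 -0.0128 -0.0554 0.0064;0.01 0.0045 0 -0.0128 -0.0554 0.0064;0.015 0.0045 0 -0.0128 -0.0554 0.0064;0.02 0.0045 0 -0.0128 -0.0554 0.0064;0.025 0.0045 -0.01 -0.0128 -0.0554 0.0064;0.025 0.0045 -0.01 -0.0128 -0.0554 0.0064;0.025 0.0045 -0.015 -0.0128 -0.0554 0.0064;0.02 0.005 -0.016 -0.0128 -0.0554 0.0064;0 0 0 0 0 0;0 0 0 0 0 0", grip=1)

```text
t: 23.4
eef_pos: [0.5674, -0.133, 0.1874]
tool_rot: [0.702, 0.09, 0.227, -0.67]
contact_force: [-0.2, -1.5, 0.9]
width: 0.0013
```

```bash
python3 s.py; python3 g.py blue 0.04
```

```text
[ 1.083  0.321 -1.025  2.149  0.73   0.455  0.911] [ 0.023 -0.01  -0.014 -0.006  0.007 -0.006 -0.008]
R [[0.88, 0.43, 0.2], [-0.18, -0.09, 0.98], [0.44, -0.9, -0.0]]
dp [ 0.0397 -0.0048 -0.0698] rv [ 0.    -0.001 -0.001] F [-0.2 -1.5  0.9] t 23.4
```

>>> send_rows(targets="0.01 -0.0012 -0.0175 0 0 0;0.01 -0.0012 -0.0175 0 0 0;0.01 -0.0012 -0.0175 0 0 0;0.01 -0.0012 -0.0175 0 0 0;0 0 0 0 0 0;0 0 0 0 0 0")

```text
t: 24.15
eef_pos: [0.6076, -0.1379, 0.118]
tool_rot: [0.702, 0.09, 0.227, -0.669]
contact_force: [-0.4, -0.1, 0.5]
width: 0.0004
```

```bash
python3 s.py; python3 g.py blue 0
```

```text
[ 0.801  0.466 -0.746  2.113  1.034  0.371  0.63 ] [ 0.001 -0.011 -0.001  0.005  0.006 -0.004 -0.01 ]
R [[0.88, 0.43, 0.2], [-0.18, -0.09, 0.98], [0.44, -0.9, -0.0]]
dp [ 0.0194 -0.0021 -0.035 ] rv [ 0.001  0.001 -0.   ] F [-0.4 -0.1  0.5] t 24.15
```

>>> send_rows(targets="0.01 -0.0011 -0.0175 0 0 0;0.0065 -0.0007 -0.0115 0 0 0;0.0025 -0.0002 -0.0045 0 0 0;0.002 -0.0002 -0.0033 0 0 0;0.0015 -0.0002 -0.0026 0 0 0;0 0 0 0 0 0;0 0 0 0 0 0")

```text
t: 25.02
eef_pos: [0.6298, -0.1402, 0.0787]
tool_rot: [0.702, 0.09, 0.227, -0.669]
contact_force: [-8.5, 0.4, 10.6]
width: 0.0005
```

```bash
python3 s.py; python3 g.py blue 0
```

```text
[ 0.679  0.545 -0.616  2.08   1.191  0.327  0.48 ] [-0.001 -0.002 -0.001 -0.001  0.001 -0.     0.   ]
R [[0.88, 0.43, 0.2], [-0.18, -0.09, 0.98], [0.44, -0.9, -0.0]]
dp [-0.0028  0.0002  0.0043] rv [ 0.002  0.001 -0.001] F [-8.5  0.4 10.6] t 25.025
```

Blue bottomed out at 13.6 N. I'll retract clear.

>>> send_rows(targets="-0.01 0.001 0.0173 0 0 0;-0.02 0.002 0.035 0 0 0;-0.02 0.002 0.035 0 0 0;-0.01 0.03 0.03 0 0 0;-0.01 0.03 0.03 0 0 0;0 0.03 0 0 0 0;0 0.03 0 0 0 0;0 0 0 0 0 0;0 0 0 0 0 0")

```text
t: 26.15
eef_pos: [0.5599, -0.015, 0.225]
tool_rot: [0.702, 0.09, 0.226, -0.669]
contact_force: [-0.4, 0.3, -0.0]
width: 0.0005
```

```bash
python3 s.py; python3 - <<'E'
from h import *
im,d=cams.get_image('top');cv2.imwrite('pics/end.png',im);P=cloud('top',d);h=cv2.cvtColor(im,cv2.COLOR_BGR2HSV)
z=P[...,2];reg=np.zeros((480,640),bool);reg[235:350,372:496]=1
m=(reg&(z>.108)&(z<.17)).astype(np.uint8);n,l,st,ce=cv2.connectedComponentsWithStats(m);k=1+st[1:,4].argmax()
c=max(cv2.findContours((l==k).astype(np.uint8),0,1)[0],key=cv2.contourArea).reshape(-1,2)
print(cv2.minAreaRect(world('top',z=.112,uv=c)[:,:2].astype(np.float32)),np.percentile(z[l==k],99))
E
```

```text
[ 0.916  0.195 -1.102  2.154  0.648  0.55   0.732] [ 0.016  0.008  0.01   0.001  0.001  0.    -0.003]
R [[0.88, 0.43, 0.2], [-0.18, -0.09, 0.98], [0.44, -0.9, -0.0]]
((0.4170219600200653, -0.25756531953811646), (0.07359199225902557, 0.1707323044538498), 76.22406768798828) 0.14901657178261848
```

View pics/end.png

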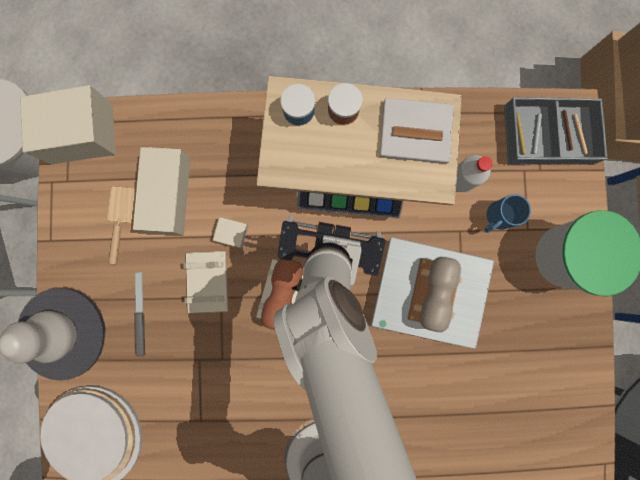

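The form lies home at top (440,293), within 1 mm of the cradle centre. The bystanders haven't moved and the arm is clear, so I'm handing in.

```bash
python3 -c "
from h import *
print(job_done())"
```

```text
the job is handed in; nothing more can be done
None
```

I pressed green, then yellow, moved the clay form from its foam stand into the scale's cradle, let go, pressed blue and handed the job in at about 26 s. The hand-in reports no verdict, so success isn't confirmed.

- **Keys:** each was pressed to its stop, with about 10 N on green, 23 N on yellow and 14 N on blue. I judged this from tool depth and force, since the key joints can't be read directly. That the keys came up again I only saw in the last picture.
- **Form:** it was set down with about 10 N on the scale. My last check put its centre at (0.417, -0.258) against a cradle estimate of (0.418, -0.257). Its axis was within 0.01 rad of the cradle's, and the top was at 0.149 m against an expected 0.147 m.
- **Surroundings:** the other things on the bench looked unmoved by eye in the last picture, and the wrist force was near zero with the arm clear.

Two things disagreed on the way. The first approach to green stopped short of the keys, with joint 7 close to its limit, so I turned the gripper half round and tried again without touching anything. Closing on the form also shifted the gripper about 4 mm in y from where I had measured the form.

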